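Fasten the black vent grille with its push rivets

ROBOT

A 7-joint arm with a two-finger parallel gripper is mounted at the origin on the work surface. World frame = base frame: x ahead of the robot, y to its left, z up, the work surface at z = 0. Lengths are in m, angles in rad, forces in N, time in s.
With the tool pointing down it reaches from about 0.4 to 0.875 m from the base axis. Payload 6.5 kg.
Tool frame: the origin (TCP) lies at the centre of the arm's flange, where the gripper is bolted on; the fingertips stand 173 mm ahead of it and the grasp point (between the pads) lies 155 mm ahead of it; z points along the fingers, y is the line along which they close (so a half turn about z gives the same grasp; the last joint's range is limited). The gripper opens to 85 mm and grips with 20 to 120 N. Pads are 22 mm wide; open, the fingers measure 114 mm over their backs; the gripper's body (76 mm by 85 mm) begins 54 mm behind the grasp point. The pads swing forward as they close: fully open they stand 13 mm farther back than shut.
Start: joints at [1.26, 0.536, -0.004, 1.538, 0.003, 1.067, -0.071], TCP at [0.158, -0.631, 0.405] pointing down, gripper open.
Joint ranges: [-2.7, 2.7], [-0.37, 2.16], [-1.27, 1.26], [0.24, 2.4], [-1.31, 4.45], [0.19, 1.91], [-2.76, 2.76]. Speed limits (rad/s): [2.39, 2.39, 3.14, 3.14, 3.14, 3.14, 3.14].

INTERFACE

Orientations are given as a 3x3 rotation matrix whose columns are the frame's x, y, z axes.
In Python, from station import arm, cams gives the robot as it stands.
- The arm moves only by the tool play_rows, never from a script. Its argument "rows" is text: rows parted by semicolons, each of 7 numbers parted by spaces: the finger opening in m, from 0 to 0.0854, then the shift along the tool's x, y, z in m, then the turn, a rotation vector about the tool's x, y, z in degrees. A call has exactly 10 rows; each row shifts and turns the commanded pose from where the row before left it, along the tool's axes as they then stand; what a row does not reach is not made up. A row lasts 1/10 s, in which the tool goes at most 50 mm and 8.59 degrees, less where a joint would pass 70% of its speed; a pose out of reach is approached as far as the arm can. A call with a gripper value outside its range is refused whole. The fingers move at their own pace and stop on an object; the grip force is fixed at half the most. Time passes only in rows, so rows that do not move let the fingers close, or fill a call up. It gives the time, the measured TCP pose, the force, the opening and the grip force at its end, in the units of the state.
- arm.sense(): the state, without advancing time (a new reading comes with each control period).
- cams.read_camera(name): name is "side" or "top" or "wrist"; returns a dict with "pixels" (400x640x3 uint8, red, green, blue), "range_z" (400x640 float32, m along the optical axis (not along the pixel's ray), 0 where there is no reading), "fx", "fy", "cx", "cy" (pixels), "eye" and "attitude" of the camera in the world. Camera axes: x right, y down, z forward; pixel columns grow to the right and rows downward; lengths in m; the calibration is good to about 2 mm. A picture is of the moment at which its call begins.
- arm.close_job(): hands the job in; it is judged then, once.
The state is a dict: "time": time; "q": joint angles; "dq": joint speeds; "joint_torque": joint torques, N m; "tcp_pos": TCP position; "ee_rot": TCP orientation; "wrist_force": force on the tool from outside, world axes, zero at the start; "moment": the same for the moment, N m; "grip_width": finger opening in m; "grasp_force": force on a finger pad.
Only numpy, scipy, OpenCV 4.12 (cv2) and the standard library are available. Lean on these libraries where they do the work, as an engineer would, in place of code of your own. Each camera call takes 0.05 s, during which the arm holds its last target. There are 200 camera calls.

TASK

On the grey cabinet panel lie two vent grilles, a black one and a white one, each with two push rivets whose orange center pins stand proud. Fasten the black grille: push the center pins of both its rivets down until they are flush with the rivet heads. The white grille still has to come off again, so leave both of its pins standing as they are.

Things in the scene. Friction and masses are not known exactly. Their poses are not given: they have to be found in the camera images.
- black_pin_near_top (a point): Center of the top face of the orange center pin (12 mm diameter) of the black grille's near rivet (robot's side). The pin stands in a flat grey rivet head (26 mm diameter) whose top is 27 mm above the bench. Pin top starts 36 to 39.5 mm above the bench; pushed down it slides at about 6 N, stays where left, and stops solidly fully home at 27.5 mm, level with the head. It moves only vertically.
- black_pin_far_top (a point): Center of the pin top of the black grille's far rivet; same sizes, heights and behaviour as the near one. The grille is a black louvred plate, 160 x 76 x 6 mm, fixed flat on the light grey panel (264 x 440 x 18 mm, fixed between bench dogs 24 mm high); its two rivets lie on its long center line, 120 mm apart.
- white_pin_near_top (a point): Center of the pin top of the white grille's near rivet; same rivet, heights and behaviour as the black grille's. The white grille is the same plate in white, left or right of the black one, centers 200 to 260 mm apart; a loose yellow tape measure (62 x 34 x 30 mm) lies on the panel between them. This pin must stay standing.
- white_pin_far_top (a point): Center of the pin top of the white grille's far rivet; same rivet, heights and behaviour as the others. This pin must stay standing.

How it is judged:
At the end, for the whole second after the job is handed in: Both pins of the black grille are flush: their tops within 2 mm of fully home (below 29.5 mm over the bench). Both pins of the white grille stand as they did at the start, within 3 mm (height (world z) of each of black_pin_near_top, black_pin_far_top below 0.0295 m and distance of each of white_pin_near_top, white_pin_far_top from where it was at the start of the episode below 0.003 m); the robot touches nothing.
It fails at once if a pin of the white grille is pushed in by more than 3 mm (distance of any of white_pin_near_top, white_pin_far_top from where it was at the start of the episode above 0.003 m).
It also fails if it takes over 32 s, if anything falls off the work surface, if the arm or the gripper's body presses on something with over 40 N, if the wrist force passes 120 N, or if a joint passes its speed limit or range.

## Working session

There is one attempt and no reset: what is moved stays moved. The work goes in short steps, Python scripts to look and compute and a tool call to move; the robot and the scene stay as the last step left them, time stands still between calls to the robot, and variables do not carry over. Pictures are saved under pics/ and viewed, at most 10 in all, crops included, and the job is handed in when it is done.

Besides the shell and the picture viewer there is one more tool, called as name(argument=value, ...), one argument or row to a line, values as JSON. play_rows: Moves the arm, as the interface text tells. Its arguments: {"type":"object","properties":{"rows":{"type":"string"}},"required":["rows"]}

```bash
mkdir -p pics
cat > h.py <<'E'
from station import arm,cams
import numpy as np,cv2
def pt(c,u,v):
    z=np.median(c["range_z"][int(v)-1:int(v)+2,int(u)-1:int(u)+2]);
    p=np.array([(u-c["cx"])/c["fx"]*z,(v-c["cy"])/c["fy"]*z,z])
    return np.array(c["eye"])+np.array(c["attitude"])@p
def orange(c):
    hsv=cv2.cvtColor(c["pixels"],cv2.COLOR_RGB2HSV)
    m=cv2.inRange(hsv,(4,150,100),(20,255,255))
    n,l,s,ce=cv2.connectedComponentsWithStats(m)
    for i in range(1,n):
        if s[i,4]>8: print(s[i],ce[i].round(1),pt(c,*ce[i].round()).round(4))
E
python3 - <<'E'
from h import *
s=arm.sense();print(s["time"],s["tcp_pos"],s["ee_rot"],s["wrist_force"],s["grip_width"])
for n in("top","side"):
    c=cams.read_camera(n);cv2.imwrite(f"pics/{n}.png",c["pixels"][:,:,::-1]);print(n,c["eye"],c["fx"],c["attitude"]);orange(c)
E
```

```text
0.0 [ 0.15743125 -0.6303027   0.40380274] [[ 9.70173569e-01  2.42410709e-01 -5.43263300e-04]
 [ 2.42411286e-01 -9.70172146e-01  1.66608112e-03]
 [-1.23183015e-04 -1.74808102e-03 -9.99998465e-01]] [-0.84119603  0.08096841 -0.28910539] 0.08551756402170256
top [0.48280338 0.03296322 0.73856094] 449.750853640266 [[ 0.0276147  -0.99258878  0.11834251]
 [-0.99918566 -0.03089272 -0.02595477]
 [ 0.02941833 -0.11752941 -0.99263357]]
[253 159   8   8  44] [256.3 162.8] [0.6232 0.1165 0.0377]
[395 161   8   8  49] [398.7 164.7] [ 0.6274 -0.1103  0.0386]
[ 26 182  11   9  66] [ 30.9 186. ] [0.5773 0.4701 0.0233]
[ 13 188  10  11  89] [ 17.5 192.6] [0.5655 0.4889 0.0236]
[ 22 206  11  10  81] [ 26.9 210.5] [0.5391 0.4724 0.0234]
[ 52 207  13  11  93] [ 58.2 212.3] [0.5373 0.4232 0.0254]
[ 65 219  10  12  78] [ 69.8 225.2] [0.5175 0.4031 0.0248]
[ 28 235  11  12  92] [ 32.8 240.7] [0.4911 0.4581 0.0237]
[254 235   8   8  45] [257.7 238.4] [0.5052 0.1081 0.0389]
[401 236   8   8  50] [404.7 239.9] [ 0.5088 -0.1209  0.0368]
side [ 0.15144721 -0.48983933  0.44214785] 506.0326340237558 [[ 0.78090181 -0.3218104   0.53537877]
 [-0.62465253 -0.40402646  0.6682603 ]
 [ 0.00125408 -0.85627139 -0.51652468]]
[188 122   8   6  32] [191.7 124.4] [0.5661 0.483  0.0221]
[181 127   6   6  24] [183.9 129. ] [0.5399 0.4665 0.0229]
[317 172   6   8  40] [319.2 175.5] [0.6207 0.11   0.0336]
[260 195   6   9  52] [262.5 199. ] [0.5005 0.1014 0.0366]
[417 228   8  11  76] [420.8 233. ] [ 0.6244 -0.1174  0.037 ]
[359 264  10  13  98] [363.5 269.7] [ 0.5055 -0.1287  0.0376]
```

View pics/top.png

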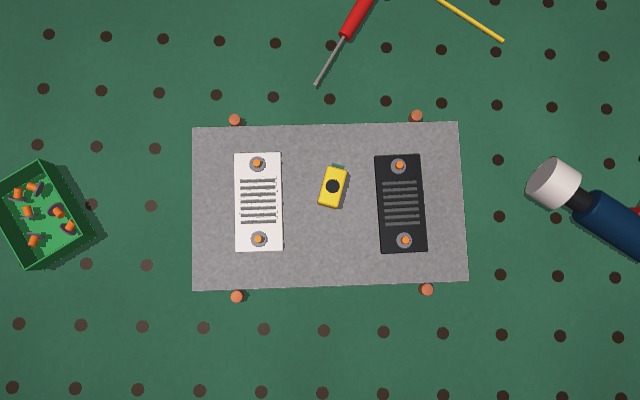

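View pics/side.png

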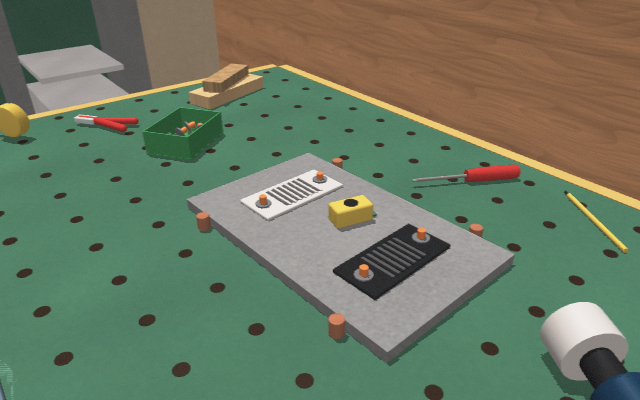

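The top view shows the black grille on the right, with pins at px (399,165) and (405,240). The white one is on the left, and the tape lies between them. The side view agrees. The pins measure 229 mm between grilles, 119 mm apart and about 38 mm high, all consistent with the sizes given. I'll move above the near black pin with the fingers shut.

play_rows(
  rows="0 0.023 -0.020 0 0 0 0;0 0.023 -0.020 0 0 0 0;0 0.023 -0.020 0 0 0 0;0 0.023 -0.020 0 0 0 0;0 0.023 -0.020 0 0 0 0;0 0.023 -0.020 0 0 0 0;0 0.023 -0.020 0 0 0 0;0 0.023 -0.020 0 0 0 0;0 0.023 -0.020 0 0 0 0;0 0.023 -0.020 0 0 0 0",
)

```text
time: 1.1
tcp_pos: [0.3326, -0.3796, 0.4044]
ee_rot: [[0.97, 0.242, -0.0], [0.242, -0.97, 0.0], [-0.0, -0.0, -1.0]]
wrist_force: [0.5, 0.2, 0.4]
grip_width: 0.0001
grasp_force: 0.0
```

play_rows(
  rows="0 0.023 -0.020 0.01 0 0 0;0 0.023 -0.020 0.01 0 0 0;0 0.023 -0.020 0.01 0 0 0;0 0.023 -0.020 0.01 0 0 0;0 0.023 -0.020 0.01 0 0 0;0 0.023 -0.020 0.01 0 0 0;0 0.023 -0.020 0.01 0 0 0;0 0.023 -0.020 0.01 0 0 0;0 0.023 -0.020 0.01 0 0 0;0 0 0 0 0 0 0",
)

```text
time: 2.1
tcp_pos: [0.491, -0.1516, 0.3135]
ee_rot: [[0.969, 0.249, -0.0], [0.249, -0.969, 0.003], [0.0, -0.003, -1.0]]
wrist_force: [-0.3, 0.5, 0.3]
grip_width: 0.0002
grasp_force: 0.0
```

```bash
cat > m.py <<'E'
from h import *
import sys
s=arm.sense();R=np.array(s["ee_rot"]);print(s["time"],s["tcp_pos"],s["wrist_force"],s["grip_width"]);print(R.round(4))
for n in ("wrist","top"):
    c=cams.read_camera(n);cv2.imwrite(f"pics/{n}{sys.argv[1]}.png",c["pixels"][:,:,::-1]);print(n,c["eye"]);orange(c)
for p in ([.508,-.121,.2],[.627,-.111,.2]): print(R.T@(np.array(p)-s["tcp_pos"]))
E
python3 m.py 1
```

```text
2.1 [ 0.49102687 -0.15162958  0.31349114] [-0.33384447  0.48834923  0.30870084] 0.0001906404759155766
[[ 9.686e-01  2.488e-01 -4.000e-04]
 [ 2.488e-01 -9.685e-01  3.000e-03]
 [ 3.000e-04 -3.000e-03 -1.000e+00]]
wrist [ 0.56013616 -0.13268132  0.28200075]
[311   8  15  21 250] [317.8  18.3] [ 0.6275 -0.1123  0.0386]
[ 15 100  27  14 316] [ 28.  106.9] [0.5058 0.1032 0.0381]
[290 163  13  14 145] [295.9 169.5] [ 0.5098 -0.1225  0.0382]
[  0 185  19  18 172] [ 10.1 194.6] [0.415  0.1367 0.0232]
top [0.48280338 0.03296322 0.73856094]
[253 159   8   8  45] [256.4 162.8] [0.6232 0.1165 0.0374]
[395 161   8   8  49] [398.7 164.7] [ 0.6275 -0.1104  0.0383]
[ 26 182  11   9  66] [ 30.9 186. ] [0.5771 0.4694 0.0245]
[ 13 188  10  11  90] [ 17.5 192.6] [0.5654 0.49   0.0242]
[ 22 206  11  10  83] [ 27.  210.5] [0.5391 0.472  0.024 ]
[ 52 207  13  11  93] [ 58.2 212.3] [0.5373 0.4229 0.0259]
[ 65 219  10  12  79] [ 69.8 225.2] [0.5176 0.4034 0.0243]
[ 28 235  11  12  93] [ 32.9 240.7] [0.4911 0.4581 0.0237]
[254 235   8   8  45] [257.7 238.4] [0.5052 0.1081 0.0389]
[401 236   8   8  51] [404.7 239.8] [ 0.5087 -0.1207  0.038 ]
[ 0.0240256  -0.02510392  0.11357403]
[ 0.14177153 -0.00518171  0.11355032]
```

play_rows(
  rows="0 0.0125 -0.012 0 0 0 0;0 0.0123 -0.012 0 0 0 0;0 0 0 0.015 0 0 0;0 0 0 0.015 0 0 0;0 0 0 0.015 0 0 0;0 0 0 0.015 0 0 0;0 0 0 0.015 0 0 0;0 0 0 0.01 0 0 0;0 0 0 0 0 0 0;0 0 0 0 0 0 0",
)

```text
time: 3.2
tcp_pos: [0.5076, -0.1273, 0.23]
ee_rot: [[0.97, 0.242, 0.0], [0.242, -0.97, -0.0], [0.0, 0.0, -1.0]]
wrist_force: [-0.0, -0.2, -0.3]
grip_width: 0.0001
grasp_force: 0.0
```

```bash
python3 m.py 2 | head -8
```

```text
3.2 [ 0.50759951 -0.12730884  0.23002547] [-0.04110141 -0.18999457 -0.32890074] 8.633666334293227e-05
[[ 9.704e-01  2.416e-01  1.000e-04]
 [ 2.416e-01 -9.704e-01 -3.000e-04]
 [ 0.000e+00  3.000e-04 -1.000e+00]]
wrist [ 0.57688015 -0.10897099  0.19854887]
[339   0  24  30 588] [350.5  13.8] [ 0.627  -0.1114  0.0383]
[306 217  18  20 264] [314.5 225.9] [ 0.5127 -0.1207  0.0376]
top [0.48280338 0.03296322 0.73856094]
```

play_rows(
  rows="0 0.0037 -0.0047 0 0 0 0;0 0 0 0 0 0 0;0 0 0 0.007 0 0 0;0 0 0 0.005 0 0 0;0 0 0 0.004 0 0 0;0 0 0 0.004 0 0 0;0 0 0 0.004 0 0 0;0 0 0 0.003 0 0 0;0 0 0 0.002 0 0 0;0 0 0 0 0 0 0",
)

```text
time: 4.3
tcp_pos: [0.5099, -0.1213, 0.2009]
ee_rot: [[0.97, 0.242, -0.001], [0.242, -0.97, -0.0], [-0.001, -0.0, -1.0]]
wrist_force: [-2.8, 0.7, 8.2]
grip_width: -0.0001
grasp_force: 4.1
```

```bash
python3 m.py 3 | head -7
```

```text
4.3 [ 0.50988339 -0.12128408  0.20089341] [-2.78935356  0.69282937  8.15455336] -0.00014399663272761972
[[ 9.702e-01  2.423e-01 -1.000e-03]
 [ 2.423e-01 -9.702e-01 -2.000e-04]
 [-1.100e-03 -1.000e-04 -1.000e+00]]
wrist [ 0.57914514 -0.10290705  0.16934919]
[355   0  31  20 465] [368.7   8.1] [ 0.6239 -0.1117  0.0381]
top [0.48280338 0.03296322 0.73856094]
```

View pics/wrist3.png

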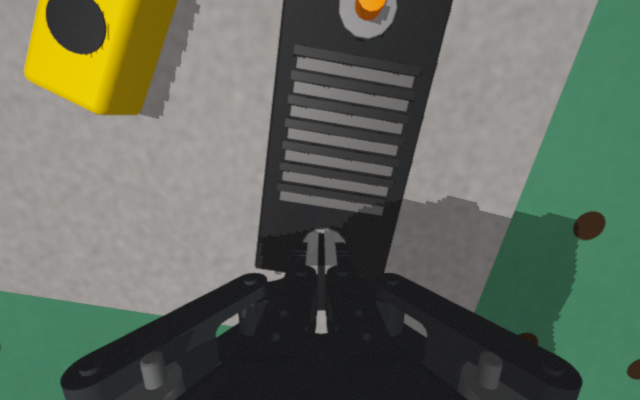

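The wrist view shows the fingertips on the near rivet head at px (322,240), and the far pin at (369,8). I'll press 1 mm more, then lift and cross to the far pin.

play_rows(
  rows="0 0 0 0.001 0 0 0;0 0 0 0 0 0 0;0 0 0 -0.015 0 0 0;0 0 0 -0.016 0 0 0;0 0.0292 0.0046 0 0 0 0;0 0.0292 0.0046 0 0 0 0;0 0.0292 0.0046 0 0 0 0;0 0.0292 0.0046 0 0 0 0;0 0 0 0 0 0 0;0 0 0 0 0 0 0",
)

```text
time: 5.4
tcp_pos: [0.6278, -0.1107, 0.2305]
ee_rot: [[0.97, 0.243, -0.0], [0.243, -0.97, 0.0], [-0.0, -0.0, -1.0]]
wrist_force: [-1.3, 0.6, -0.0]
grip_width: -0.0
grasp_force: 0.0
```

```bash
python3 m.py 4
```

```text
5.4 [ 0.62779736 -0.11072144  0.23049005] [-1.33867927  0.59565622 -0.03521853] -5.138463141955127e-06
[[ 9.701e-01  2.426e-01 -5.000e-04]
 [ 2.426e-01 -9.701e-01  1.000e-04]
 [-4.000e-04 -2.000e-04 -1.000e+00]]
wrist [ 0.69703692 -0.09228548  0.1989486 ]
[389  87  37  33 667] [407.5 103.4] [ 0.7159 -0.1405  0.0231]
[316 220  18  14 208] [324.4 226.9] [ 0.6336 -0.1101  0.0379]
top [0.48280338 0.03296322 0.73856094]
[253 159   8   8  45] [256.4 162.8] [0.6233 0.1165 0.0372]
[ 26 182  11   9  67] [ 30.9 186. ] [0.577  0.4689 0.0253]
[ 13 187  10  12  93] [ 17.5 192.4] [0.5669 0.4901 0.0245]
[ 22 206  11  10  84] [ 27.  210.4] [0.5391 0.4722 0.0237]
[ 52 207  13  11  94] [ 58.1 212.3] [0.5374 0.4238 0.0243]
[ 65 219  10  12  79] [ 69.8 225.2] [0.5176 0.4035 0.0242]
[ 28 235  11  12  94] [ 32.9 240.6] [0.4911 0.4578 0.0241]
[254 235   8   8  44] [257.8 238.4] [0.5052 0.108  0.0396]
[401 237   7   7  37] [403.9 239.8] [ 0.5091 -0.1217  0.0262]
[-0.11869972 -0.01908249  0.03054399]
[-8.28272859e-04  8.30984834e-05  3.04903825e-02]
```

Near pin now reads about 26 mm, so it is flush within sensor noise. I'm above the far pin.

play_rows(
  rows="0 0 0 0.007 0 0 0;0 0 0 0.005 0 0 0;0 0 0 0.004 0 0 0;0 0 0 0.004 0 0 0;0 0 0 0.004 0 0 0;0 0 0 0.003 0 0 0;0 0 0 0.002 0 0 0;0 0 0 0.001 0 0 0;0 0 0 0.0005 0 0 0;0 0 0 0 0 0 0",
)

```text
time: 6.5
tcp_pos: [0.6275, -0.1109, 0.201]
ee_rot: [[0.97, 0.242, -0.001], [0.242, -0.97, -0.0], [-0.001, -0.0, -1.0]]
wrist_force: [-5.3, -0.2, 11.0]
grip_width: 0.0
grasp_force: 5.5
```

play_rows(
  rows="0 0 0 -0.02 0 0 0;0 0 0 -0.03 0 0 0;0 0 0 -0.04 0 0 0;0 0 0 -0.04 0 0 0;0 -0.02 0.03 0 0 0 0;0 -0.03 0.035 0 0 0 0;0 -0.03 0.035 0 0 0 0;0 -0.03 0.03 0 0 0 0;0 0 0 0 0 0 0;0 0 0 0 0 0 0",
)

```text
time: 7.5
tcp_pos: [0.552, -0.2647, 0.33]
ee_rot: [[0.971, 0.24, -0.0], [0.24, -0.971, -0.0], [-0.0, -0.0, -1.0]]
wrist_force: [0.8, -0.1, -0.3]
grip_width: 0.0001
grasp_force: 0.0
```

```bash
python3 m.py 5
python3 - <<'E'
from h import *
c=cams.read_camera("side");orange(c)
cv2.imwrite("pics/side5.png",cv2.resize(c["pixels"][140:320,180:500,::-1],None,fx=2.5,fy=2.5))
E
```

```text
7.5 [ 0.55199099 -0.26470854  0.32998593] [ 0.84262772 -0.05466309 -0.33684259] 0.00011082131100109269
[[ 9.709e-01  2.397e-01 -2.000e-04]
 [ 2.397e-01 -9.709e-01 -0.000e+00]
 [-2.000e-04 -0.000e+00 -1.000e+00]]
wrist [ 0.62130955 -0.24648891  0.29848508]
[169  62  12  13 124] [174.7  68.1] [ 0.6288 -0.1121  0.0269]
[168 192  11  11  90] [173.  197.1] [ 0.5092 -0.1221  0.0269]
[197 260  16  13  46] [206.2 263.5] [ 0.4411 -0.1624  0.023 ]
[548 297  92  52 920] [611.5 320.1] [ 0.4697 -0.659   0.0017]
[603 326   5  11  21] [604.8 330.9] [ 0.4658 -0.6268  0.0248]
[627 339   4  10  15] [629.2 343.2] [ 0.4575 -0.6623  0.0255]
top [0.48280338 0.03296322 0.73856094]
[253 159   8   8  44] [256.3 162.8] [0.6232 0.1165 0.0374]
[395 162   7   7  35] [398.  165.4] [ 0.6295 -0.1108  0.0281]
[ 26 182  11   9  66] [ 30.9 186. ] [0.5771 0.4692 0.0249]
[ 13 188  10  11  90] [ 17.5 192.6] [0.5653 0.4897 0.0248]
[ 22 206  11  10  82] [ 26.9 210.4] [0.5391 0.4723 0.0236]
[ 52 207  13  11  93] [ 58.2 212.3] [0.5373 0.4231 0.0256]
[ 65 219  10  12  78] [ 69.8 225.2] [0.5175 0.4031 0.0248]
[ 28 235  11  12  92] [ 32.8 240.7] [0.4911 0.4582 0.0235]
[254 235   8   8  45] [257.7 238.4] [0.5052 0.108  0.0393]
[401 237   7   7  39] [403.9 239.9] [ 0.5091 -0.1214  0.0272]
[-0.00823319 -0.15005811  0.12999412]
[ 0.10969493 -0.13124434  0.1299652 ]
[188 122   8   6  30] [191.7 124.5] [0.5668 0.4846 0.0215]
[181 127   6   6  21] [183.9 129. ] [0.5404 0.4676 0.0224]
[317 172   6   8  40] [319.2 175.5] [0.6202 0.1094 0.034 ]
[260 195   6   9  51] [262.5 199.1] [0.5023 0.1013 0.036 ]
[418 235   6   4  21] [420.4 236.4] [ 0.6281 -0.1133  0.028 ]
[360 271   8   5  32] [363.3 273.2] [ 0.5085 -0.1241  0.0282]
```

View pics/side5.png

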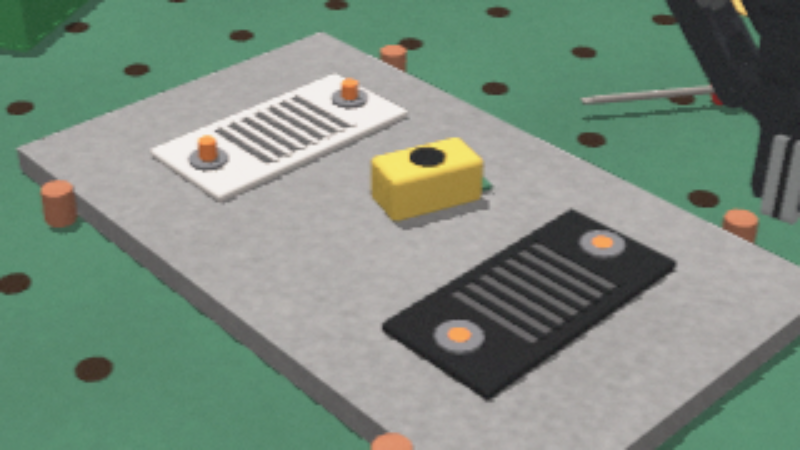

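Both black pins are flush at crop px (459,335) and (602,242), reading 27–28 mm. The white pins still stand, and the arm is clear.

```bash
python3 -c "
from station import arm
print(arm.close_job())"
```

```text
the job is handed in; nothing more can be done
None
```

Job handed in: both black-grille pins are pushed flush (cameras read 27–28 mm, limit 29.5 mm), both white-grille pins still stand as they were, and the arm is clear; the hand-in returned no verdict.

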